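# Change the batch on the orbital shaker

## Task

Change over the batch on the bench shaker: slide its clamp bar all the way back toward you, stand the finished pink flasks from the platform upright in the steel tray, and take the three white-capped bottles out of the tightly packed crate and stand them on the platform, leaving the black-capped bottles in the crate. Once the flasks are off and all three bottles are on, push the clamp bar up until the bottles are held snugly against the rear bar. Leave the numbered speed collar on its front panel set to 6.

Things in the scene. Friction and masses are not known exactly. Their poses are not given: they have to be found in the camera images.
- shaker: bench orbital shaker, fixed, white housing 275 x 184 mm, black control panel at its front (-x) end, platform above its rear part. Origin: centre at table level; x to the rear (away from the robot), y left, z up. Black mat on the platform: surface at z = 80 mm, x -25 to 121 mm, y -80 to 80 mm. Steel rails (8 mm) along x at y = +-89 mm, axes 25 mm above the mat, keep things on the platform
- rear_face (a point): middle of the front face of the fixed rear bar (black rubber, 10 mm, along y, axis 25 mm above the mat): shaker x = 103 mm, y = 0, z = 105 mm. Bottles are clamped between it and the clamp bar; a bottle touching it has its centre 20 mm in front of it
- clamp (a joint): clamp bar (black rubber, 10 mm, along y, axis 25 mm above the mat) sliding on the side rails; m. 0 = drawn fully back to the front (bar axis at shaker x = -13 mm), grows toward the rear bar (axis at x = -13 mm + value), travel 85 mm. Stays where it is left (friction about 3 N). Against bottles that touch the rear bar it stops at about 0.070
- clamp_grip (a point): centre of the upper part of the clamp bar's red upright handle, outside the right-hand rail at shaker y = -121 mm, z = 137 mm; the handle is 14 mm thick (x), 24 mm wide (y), and its top is 7 mm above this point. Pinch it from above, fingers before and behind, and slide along the shaker's x
- speed (a joint): numbered speed collar; rad, grows clockwise seen from above, from 0 (number 1) to 3.665 (number 8). Number n lies at (n-1) x 0.5236; number 6 at 2.618. Spring detents at every number pull it in from about 0.2 rad either side (about 0.08 N m to get over); a white line on the collar points at the number on the panel
- collar_top (a point): centre of the top of the speed collar: a knurled grey cylinder 43 mm in diameter, 32 mm tall, axis vertical; its top (this point) is 93 mm above the table, the panel 59 mm
- crate: blue plastic crate, fixed, 140 x 140 mm outside, 130 x 130 mm inside, standing on 7 mm feet; its inner floor is 12 mm and the top of its walls 57 mm above the table. Origin: centre at table level, x and y along its sides. Nine bottles stand in it 3 x 3 at 43 mm pitch, touching one another
- white_1: brown glass bottle with a WHITE cap, 95 mm tall, body 41 mm in diameter up to 57 mm, then neck and cap 20 mm wide from 57 to 85 mm (the cap is what can be gripped; finger room is largest along the crate's diagonals), about 0.1 kg. Origin: centre of its underside, z up
- white_2: brown glass bottle with a WHITE cap, 95 mm tall, body 41 mm in diameter up to 57 mm, then neck and cap 20 mm wide from 57 to 85 mm (the cap is what can be gripped; finger room is largest along the crate's diagonals), about 0.1 kg. Origin: centre of its underside, z up
- white_3: brown glass bottle with a WHITE cap, 95 mm tall, body 41 mm in diameter up to 57 mm, then neck and cap 20 mm wide from 57 to 85 mm (the cap is what can be gripped; finger room is largest along the crate's diagonals), about 0.1 kg. Origin: centre of its underside, z up
- black_1: brown glass bottle with a BLACK cap, 96 mm tall, body 43 mm in diameter up to 58 mm, neck and cap 21 mm wide above. Stays in the crate. Origin: centre of its underside
- black_2: brown glass bottle with a BLACK cap, 96 mm tall, body 43 mm in diameter up to 58 mm, neck and cap 21 mm wide above. Stays in the crate. Origin: centre of its underside
- black_3: brown glass bottle with a BLACK cap, 96 mm tall, body 43 mm in diameter up to 58 mm, neck and cap 21 mm wide above. Stays in the crate. Origin: centre of its underside
- black_4: brown glass bottle with a BLACK cap, 96 mm tall, body 43 mm in diameter up to 58 mm, neck and cap 21 mm wide above. Stays in the crate. Origin: centre of its underside
- black_5: brown glass bottle with a BLACK cap, 96 mm tall, body 43 mm in diameter up to 58 mm, neck and cap 21 mm wide above. Stays in the crate. Origin: centre of its underside
- black_6: brown glass bottle with a BLACK cap, 96 mm tall, body 43 mm in diameter up to 58 mm, neck and cap 21 mm wide above. Stays in the crate. Origin: centre of its underside
- tray: deep steel tray with white paper in it, fixed, 142 x 142 mm outside, inner 134 x 134 mm, on 7 mm feet; its inner floor is 11 mm and the top of its walls 47 mm above the table. Origin: centre at table level, x and y along its sides
- flask_1: small conical flask with pink contents and an orange label, 77 mm tall, 47 mm across at its foot, neck 22 mm wide from 54 to 77 mm above the foot, about 0.06 kg; stands on the shaker's platform at the start, between clamp bar and rear bar. One to three flasks are present. Origin: centre of its underside, z up
- flask_2: small conical flask with pink contents and an orange label, 77 mm tall, 47 mm across at its foot, neck 22 mm wide from 54 to 77 mm above the foot, about 0.06 kg; stands on the shaker's platform at the start, between clamp bar and rear bar. One to three flasks are present. Origin: centre of its underside, z up
- flask_3: small conical flask with pink contents and an orange label, 77 mm tall, 47 mm across at its foot, neck 22 mm wide from 54 to 77 mm above the foot, about 0.06 kg; stands on the shaker's platform at the start, between clamp bar and rear bar. One to three flasks are present. Origin: centre of its underside, z up

How it is judged:
By the outcome, as a careful person would: the job done as asked, in the order asked, and still so for the second after the job is handed in, with the robot touching nothing.
Of flask_1, flask_2, flask_3 only 1 to 3 are there at a start; the rules pass over those that are not, and their reading is None.
At some moment in a run one of flask_1, flask_2, flask_3 may be knocked a few centimetres aside while the robot is not near it.
It also fails if it takes over 210 s, if anything falls off the work surface, if the arm or the gripper's body presses on something with over 40 N, if the wrist force passes 120 N, or if a joint passes its speed limit or range.

## Robot

A 6-joint arm with a two-finger parallel gripper is mounted at the origin on a cart in front of the work surface, level with it; the furniture and walls round the work are solid. World frame = base frame: x ahead of the robot, y to its left, z up, the work surface at z = 0. Lengths are in m, angles in rad, forces in N, time in s.
With the tool pointing down it reaches from about 0.225 to 0.725 m from the base axis. Payload 3.1 kg.
Tool frame: the origin (TCP) lies between the finger pads; the fingertips stand 11 mm ahead of it and the grasp point (between the pads) lies 8 mm behind it; z points along the fingers, y is the line along which they close (so a half turn about z gives the same grasp; the last joint's range is limited). The gripper opens to 85 mm and grips with 20 to 120 N. Pads are 22 mm wide; open, the fingers measure 114 mm over their backs; the gripper's body (76 mm by 85 mm) begins 54 mm behind the grasp point. The pads swing forward as they close: fully open they stand 13 mm farther back than shut.
Start: joints at [-1.38, 0.048, 0.099, 1.622, 0, 1.443], TCP at [0.165, -0.499, 0.242] pointing down, gripper open.
Joint ranges: [-2.91, 2.91], [-0.99, 1.94], [-1.21, 1.42], [-2.12, 2.29], [-1.49, 1.47], [-3.14, 3.14]. Speed limits (rad/s): [2.79, 2.79, 3.14, 3.14, 3.14, 3.14].

## Interface

Orientations are given as a unit quaternion [x, y, z, w].
In Python, from cell import env gives the robot as it stands.
- The arm moves only by the shell command python3 jog.py 'ROWS' [OPENING] [FORCE]. ROWS is a JSON list that holds a single list of rows (three levels of brackets), with 1 to 20 rows, each of 6 numbers: dx, dy, dz in normalised numbers (1 is 0.6 m), then a rotation vector rx, ry, rz in a scale on which 1.0 is pi/2 rad; each row shifts and turns the commanded pose from where the row before left it, along the tool's axes as they then stand; what a row does not reach is not made up. A row lasts 1/12 s, in which the tool goes at most 0.0417 m and 0.125 rad, less where a joint would pass 70% of its speed; a pose out of reach is approached as far as the arm can. OPENING is the finger opening in m, set as the command begins (- or left out keeps the last). The fingers move at their own pace and stop on an object; FORCE is the grip in N (left out, the last holds). Time passes only in rows, so rows that do not move let the fingers close. It prints the time, the measured TCP pose, the force, the opening and the grip force at its end. Shift and turn numbers lie between -1 and 1, and a call with a number outside is refused. Input that does not fit is refused with a message, and nothing moves.
- env.sense(): the state, without advancing time (a new reading comes with each control period).
- env.get_image(name): name is "scene" or "side" or "wrist"; returns a dict with "pixels" (480x640x3 uint8, blue, green, red), "fx", "fy", "cx", "cy" (pixels), "rvec" (rotation vector, rad) and "tvec" (3), from world to camera coordinates, as OpenCV has them; the wrist camera has in their place "hand_eye" (4x4, takes a point from camera to tool coordinates, whose origin is the TCP and whose axes are the flange's). Camera axes: x right, y down, z forward; pixel columns grow to the right and rows downward; lengths in m; the calibration is good to about 2 mm. A picture is of the moment at which its call begins: read the wrist's pose just before it. There is no depth.
- env.job_done(): hands the job in; it is judged then, once.
The state is a dict: "time": time; "joint_positions": joint angles; "joint_vel": joint speeds; "effort": joint torques, N m; "tcp_pos": TCP position; "tool_rot": TCP orientation; "contact_force": force on the tool from outside, world axes, zero at the start; "moment": the same for the moment, N m; "finger_gap": finger opening in m; "gripper_force": force on a finger pad.
Only numpy, scipy, OpenCV 4.12 (cv2) and the standard library are available. Lean on these libraries where they do the work, as an engineer would, in place of code of your own. Each camera call takes 0.05 s, during which the arm holds its last target. There are 200 camera calls.

## Working session

There is one attempt and no reset: what is moved stays moved. The work goes in short steps, Python scripts to look and compute and a shell command to move; the robot and the scene stay as the last step left them, time stands still between calls to the robot, and variables do not carry over. Pictures are saved under pics/ and viewed, at most 16 in all, crops included, and the job is handed in when it is done.

```bash
ls; mkdir -p pics
python3 - <<'E'
from cell import env
import cv2
s=env.sense();print({k:s[k] for k in('time','tcp_pos','tool_rot','finger_gap')})
for n in('scene','side','wrist'):
    i=env.get_image(n);cv2.imwrite(f'pics/{n}0.png',i['pixels']);print({k:v for k,v in i.items() if k!='pixels'})
E
```

```text
cell.py
jog.py
pics
{'time': 0.0, 'tcp_pos': array([ 0.16441495, -0.49796404,  0.24112073]), 'tool_rot': array([ 9.87320947e-01,  1.58732367e-01, -4.27619733e-05, -1.17544563e-03]), 'finger_gap': 0.08531397870019916}
{'fx': 518.979168868516, 'fy': 518.979168868516, 'cx': 320.5809416133554, 'cy': 241.20642498694897, 'rvec': array([ 2.02709904, -0.83815927,  0.47079985]), 'tvec': array([-0.49245944,  0.25127574,  0.9348633 ])}
{'fx': 497.8563036200585, 'fy': 497.8563036200585, 'cx': 317.8072312062944, 'cy': 244.44650483773248, 'rvec': array([ 2.28460785, -0.15882186,  0.09586486]), 'tvec': array([-0.57448765,  0.04597957,  1.18872489])}
{'fx': 421.405826949051, 'fy': 421.405826949051, 'cx': 318.99948813381616, 'cy': 243.48702671191802, 'hand_eye': array([[-4.15690696e-04, -9.46080203e-01, -3.23932211e-01,
         8.32808682e-02],
       [ 9.99999884e-01, -4.72363390e-04,  9.63257192e-05,
        -6.57313603e-04],
       [-2.44145573e-04, -3.23932133e-01,  9.46080289e-01,
        -1.31812668e-01],
       [ 0.00000000e+00,  0.00000000e+00,  0.00000000e+00,
         1.00000000e+00]])}
```

View pics/scene0.png

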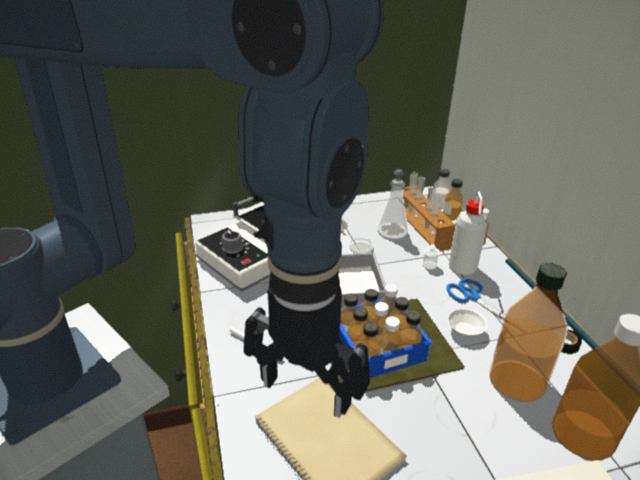

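View pics/side0.png

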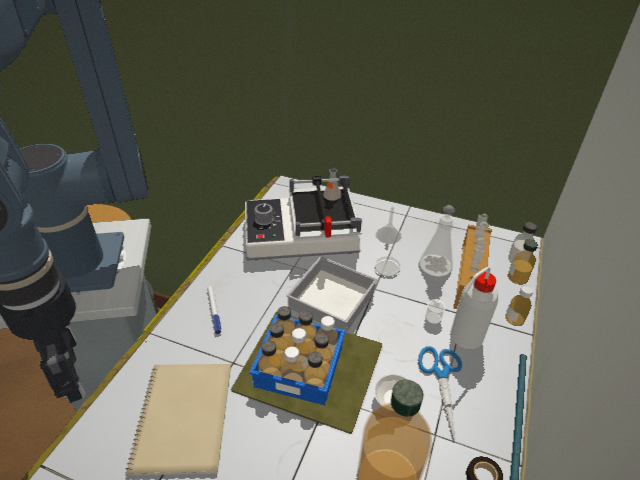

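The scene shows the crate, the arm and the shaker partly hidden. The side view shows the shaker near (300,220), red handle (328,227), one flask (333,187), tray (333,292), crate (298,360) with white caps at (327,324), (298,335), (292,355).

```bash
cat > h.py <<'E'
import numpy as np, cv2
from scipy.spatial.transform import Rotation as R
from cell import env
def cam(name):
    s=env.sense(); i=env.get_image(name)
    K=np.array([[i['fx'],0,i['cx']],[0,i['fy'],i['cy']],[0,0,1]])
    if name=='wrist':
        A=R.from_quat(s['tool_rot']).as_matrix();H=np.array(i['hand_eye'])
        Rc=A@H[:3,:3];C=A@H[:3,3]+s['tcp_pos']
    else:
        Rw=cv2.Rodrigues(np.array(i['rvec']))[0];Rc=Rw.T;C=-Rc@np.array(i['tvec'])
    return dict(p=i['pixels'],K=K,Rc=Rc,C=C)
def ray(c,u,v):
    d=c['Rc']@np.linalg.solve(c['K'],[u,v,1.]);return d/np.linalg.norm(d)
def onz(c,u,v,z):
    d=ray(c,u,v);return (c['C']+d*(z-c['C'][2])/d[2])
def proj(c,P):
    q=c['K']@(c['Rc'].T@(np.array(P)-c['C']));return q[:2]/q[2]
def tri(c1,p1,c2,p2):
    d,e=ray(c1,*p1),ray(c2,*p2)
    t=np.linalg.lstsq(np.c_[d,-e],c2['C']-c1['C'],rcond=None)[0]
    a,b=c1['C']+t[0]*d,c2['C']+t[1]*e
    return (a+b)/2,np.linalg.norm(a-b)
def blobs(c,lo,hi,amin=30):
    m=cv2.inRange(cv2.cvtColor(c['p'],cv2.COLOR_BGR2HSV),lo,hi)
    n,_,st,ce=cv2.connectedComponentsWithStats(m)
    return [(ce[k].round(1),st[k][:5]) for k in range(1,n) if st[k][4]>=amin]
def shown(c,name,x,y,w,h,W=800):
    p=c['p'][y:y+h,x:x+w];f=W/w
    cv2.imwrite('pics/'+name,cv2.resize(p,None,fx=f,fy=f,interpolation=cv2.INTER_CUBIC))
E
python3 - <<'E'
from h import *
np.set_printoptions(precision=4,suppress=True)
c=cam('side');print(c['C'])
shown(c,'s1.png',230,160,200,150)
for n,u,v,z in[('handle',328,220,.144),('collar',263,207,.093),('flasktop',333,172,.157),('w',327,324,.105),('w',298,335,.105),('w',292,355,.105)]:print(n,onz(c,u,v,z))
for n,u,v,z in[('tray',289,292,.047),('tray',325,259,.047),('tray',377,288,.047),('tray',344,327,.047),('cr',252,380,.057),('cr',331,393,.057),('cr',344,338,.057),('cr',278,317,.057)]:print(n,onz(c,u,v,z))
E
```

```text
[ 0.4279 -0.9379  0.8261]
handle [ 0.5881 -0.0881  0.144 ]
collar [0.4506 0.0458 0.093 ]
flasktop [0.6279 0.0817 0.157 ]
w [ 0.545  -0.3474  0.105 ]
w [ 0.4885 -0.3659  0.105 ]
w [ 0.4729 -0.4084  0.105 ]
tray [ 0.4877 -0.2022  0.047 ]
tray [ 0.5806 -0.1093  0.047 ]
tray [ 0.678  -0.2151  0.047 ]
tray [ 0.5869 -0.3121  0.047 ]
cr [ 0.3993 -0.4174  0.057 ]
cr [ 0.5349 -0.4625  0.057 ]
cr [ 0.5798 -0.3469  0.057 ]
cr [ 0.458  -0.2773  0.057 ]
```

View pics/s1.png

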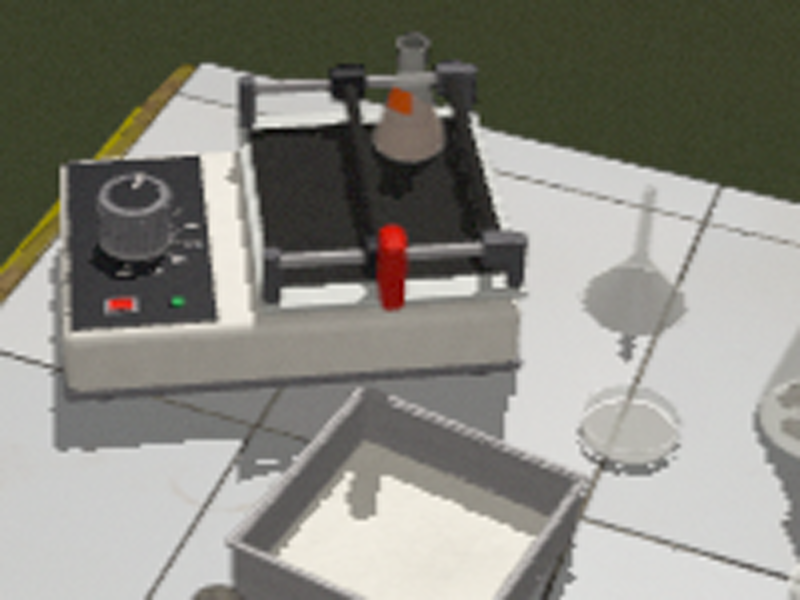

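One flask stands at the platform's rear left (crop (411,100)), the clamp bar is mid-travel with the red handle top at (392,232), the collar line points at about the 12–1 o'clock in the picture (137,180). Now a wrist look over the crate.

The manual's scale: shifts go in shares of 0.6 m and turns go in shares of pi/2 rad. Converting my numbers, 0.034 m is 0.0567, -0.006 m is -0.01.

```bash
python3 jog.py '[[[0.0567, -0.0017, -0.01, 0, 0, 0], [0.0567, -0.0017, -0.01, 0, 0, 0], [0.0567, -0.0017, -0.01, 0, 0, 0], [0.0567, -0.0017, -0.01, 0, 0, 0], [0.0567, -0.0017, -0.01, 0, 0, 0], [0.0567, -0.0017, -0.01, 0, 0, 0], [0.0567, -0.0017, -0.01, 0, 0, 0], [0.0567, -0.0017, -0.01, 0, 0, 0], [0.0567, -0.0017, -0.01, 0, 0, 0], [0.0567, -0.0017, -0.01, 0, 0, 0], [0, 0, 0, 0, 0, 0], [0, 0, 0, 0, 0, 0]]]'
python3 - <<'E'
from h import *
c=cam('wrist');cv2.imwrite('pics/w1.png',c['p'])
E
```

```text
time: 1.2
tcp_pos: [0.4858, -0.3815, 0.3014]
tool_rot: [0.987, 0.16, -0.0, -0.0]
contact_force: [0.3, -1.1, 0.1]
finger_gap: 0.0851
gripper_force: 0.0
```

View pics/w1.png

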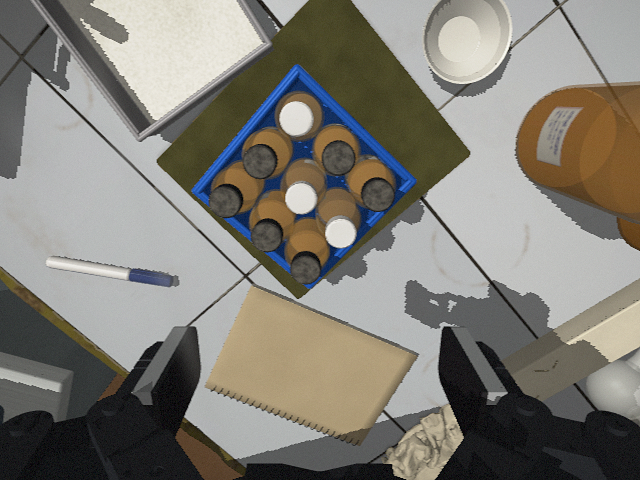

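Wrist view: white caps at (297,118), (301,198), (340,233); crate rim corners (297,66), (415,182), (305,297), (192,190); tray corner (143,137).

```bash
cat > caps.py <<'E'
from h import *
np.set_printoptions(precision=4,suppress=True)
def whites(c,z,near,rad=.1,amin=120,amax=3000):
    # cap top ellipses: bright, unsaturated, cap-sized
    h=cv2.cvtColor(c['p'],cv2.COLOR_BGR2HSV);m=cv2.inRange(h,(0,0,190),(180,60,255))
    m=cv2.morphologyEx(m,cv2.MORPH_OPEN,np.ones((3,3)))
    o=[]
    for k in cv2.findContours(m,cv2.RETR_EXTERNAL,cv2.CHAIN_APPROX_NONE)[0]:
        a=cv2.contourArea(k)
        if amin<a<amax:
            (u,v),r=cv2.minEnclosingCircle(k);P=onz(c,u,v,z)
            if np.linalg.norm(P[:2]-near)<rad:o.append((round(u),round(v),round(a),P[:2]))
    return o
E
python3 - <<'E'
from caps import *
c=cam('wrist');s=cam('side')
for w in whites(c,.105,(.49,-.376)):print('wrist',w)
for w in whites(s,.105,(.49,-.376)):print('side',w)
co=np.array([onz(c,u,v,.057)[:2] for u,v in[(297,66),(415,182),(305,297),(192,190)]])
print(co,co.mean(0));d=co[1]-co[0];e=co[0]-co[3];print(np.linalg.norm(d),np.linalg.norm(e),np.degrees(np.arctan2(*d[::-1])),np.degrees(np.arctan2(*e[::-1])))
tc=np.array([onz(c,u,v,.047)[:2] for u,v in[(143,137),(270,44)]]);print('tray',tc)
print(onz(s,325,259,.047),onz(s,289,292,.047),onz(s,377,288,.047))
print(tri(c,(297,118),s,(327,324)),tri(c,(301,198),s,(298,335)),tri(c,(340,233),s,(292,355)))
E
```

```text
wrist (340, 231, 620, array([ 0.4723, -0.4034]))
wrist (300, 196, 672, array([ 0.4891, -0.3637]))
wrist (295, 116, 793, array([ 0.5464, -0.3422]))
side (268, 320, 786, array([ 0.436 , -0.3232]))
[[ 0.582  -0.3299]
 [ 0.5234 -0.4593]
 [ 0.3834 -0.4002]
 [ 0.4532 -0.2706]] [ 0.4855 -0.365 ]
0.1420957717638102 0.14180990392252232 -114.35836878227948 -24.711669995005614
tray [[ 0.4835 -0.2162]
 [ 0.5916 -0.3028]]
[ 0.5806 -0.1093  0.047 ] [ 0.4877 -0.2022  0.047 ] [ 0.678  -0.2151  0.047 ]
(array([ 0.5454, -0.3438,  0.1006]), np.float64(0.0005636597784468305)) (array([ 0.4883, -0.3651,  0.1042]), np.float64(0.0005448445021438621)) (array([ 0.4714, -0.4051,  0.1019]), np.float64(0.0037939458619211846))
```

To row units: -0.033 m is -0.055, 0.015 m is 0.025.

```bash
python3 jog.py '[[[0.025, -0.055, 0, 0, 0, 0], [0.025, -0.055, 0, 0, 0, 0], [0.025, -0.055, 0, 0, 0, 0], [0.025, -0.055, 0, 0, 0, 0], [0.025, -0.055, 0, 0, 0, 0], [0.025, -0.055, 0, 0, 0, 0], [0.025, -0.055, 0, 0, 0, 0], [0.025, -0.055, 0, 0, 0, 0], [0.025, -0.055, 0, 0, 0, 0], [0.025, -0.055, 0, 0, 0, 0], [0, 0, 0, 0, 0, 0], [0, 0, 0, 0, 0, 0], [0, 0, 0, 0, 0, 0]]]'
python3 - <<'E'
from h import *
c=cam('wrist');cv2.imwrite('pics/w2.png',c['p'])
E
```

```text
time: 2.43
tcp_pos: [0.5227, -0.0232, 0.3024]
tool_rot: [0.987, 0.158, -0.0, 0.0]
contact_force: [-0.2, -0.4, -0.1]
finger_gap: 0.0853
gripper_force: 0.0
```

View pics/w2.png

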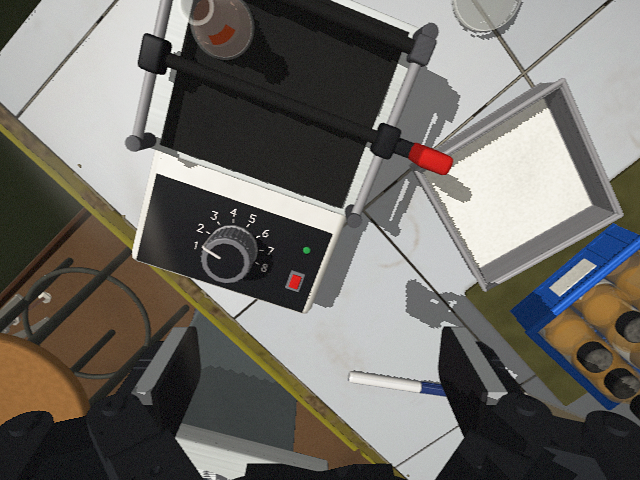

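Wrist view: collar top centre (228,262) with its line at number 1, handle (432,161), housing front corners (134,258), (311,312), rail axes (141,143)–(166,0) and (354,216)–(425,40), flask neck (202,10) cut at the frame edge, tray corners (487,288), (620,215), (563,83).

Run:
```python
from caps import *
c=cam('wrist')
f=lambda u,v,z:onz(c,u,v,z)[:2]
a,b=f(134,258,.059),f(311,312,.059);print('front',a,b,np.linalg.norm(a-b),np.degrees(np.arctan2(*(a-b)[::-1]))-90)
a,b=f(354,216,.105),f(421,52,.105);print('R rail',a,b,np.degrees(np.arctan2(*(b-a)[::-1])))
a2,b2=f(141,143,.105),f(163,10,.105);print('L rail',a2,b2,np.degrees(np.arctan2(*(b2-a2)[::-1])))
print('clampbar',f(154,54,.105),f(387,141,.105))
print('collar',f(228,262,.093),'line',f(205,250,.093))
print('handle',[ (b[0],b[1],onz(c,*b[0],.137)) for b in blobs(c,(0,150,80),(8,255,255),100)])
print('flask',f(202,8,.157))
t=np.array([f(*p,.047) for p in[(487,288),(620,215),(563,83)]]);print('tray',t,(t[0]+t[2])/2)
d=t[1]-t[0];print(np.degrees(np.arctan2(*d[::-1])))
```

```text
front [0.4111 0.1256] [ 0.4086 -0.0521] 0.17773156898959705 -0.7947953572308819
R rail [ 0.5258 -0.0519] [ 0.6548 -0.0566] -2.0938940823027643
L rail [0.5295 0.122 ] [0.6238 0.1238] 1.105220955027565
clampbar [0.5942 0.1244] [ 0.5893 -0.0559]
collar [0.45   0.0362] line [0.4547 0.0578]
handle [(array([220.8,  36. ]), array([208,  25,  26,  20, 205], dtype=int32), array([0.6186, 0.0741, 0.137 ])), (array([429.8, 158.7]), array([408, 143,  44,  32, 851], dtype=int32), array([ 0.5885, -0.0829,  0.137 ])), (array([294.4, 281.3]), array([289, 275,  12,  14, 119], dtype=int32), array([ 0.47  , -0.0205,  0.137 ]))]
flask [0.6284 0.0833]
tray [[ 0.4834 -0.2143]
 [ 0.5918 -0.3014]
 [ 0.6796 -0.1925]] [ 0.5815 -0.2034]
-38.76956779571452
```

To row units: 0.033 m is 0.055, 0.022 m is 0.0367, -0.124 rad is -0.0789.

```bash
python3 jog.py '[[[0, 0, 0, 0, 0, -0.0789], [0, 0, 0, 0, 0, -0.0789], [0, 0, 0, 0, 0, -0.0789], [0, 0, 0, 0, 0, -0.0789], [0, 0, 0, 0, 0, -0.0789], [0, 0, 0, 0, 0, -0.0789], [0, 0, 0, 0, 0, -0.0789], [0, 0, 0, 0, 0, -0.0789], [0, 0, 0, 0, 0, -0.0789], [0, 0, 0, 0, 0, -0.0789], [-0.035, 0.0367, 0.055, 0, 0, 0], [-0.035, 0.0367, 0.055, 0, 0, 0], [-0.035, 0.0367, 0.055, 0, 0, 0], [0, 0, 0, 0, 0, 0], [0, 0, 0, 0, 0, 0], [0, 0, 0, 0, 0, 0]]]'
python3 - <<'E'
from caps import *
c=cam('wrist');cv2.imwrite('pics/w3.png',c['p'])
print(env.sense()['tool_rot'],env.sense()['joint_positions'])
print([ (b[0],b[1],onz(c,*b[0],.144)) for b in blobs(c,(0,150,80),(8,255,255),100)])
s=cam('side');print([ (b[0],b[1],onz(s,*b[0],.137)) for b in blobs(s,(0,150,80),(8,255,255),60)])
E
```

```text
time: 3.87
tcp_pos: [0.5833, -0.0825, 0.2106]
tool_rot: [0.712, 0.702, -0.0, -0.001]
contact_force: [-0.5, -0.6, 0.5]
finger_gap: 0.0856
gripper_force: 0.0
[0.7118 0.7024 0.0005 0.0007] [-0.2534  0.211   0.2182  1.5763  0.0002  1.3307]
[(array([ 93.8, 147.5]), array([ 83, 141,  23,  14, 293], dtype=int32), array([ 0.4797, -0.018 ,  0.144 ])), (array([329.2, 266.8]), array([ 317,  237,   26,   60, 1457], dtype=int32), array([ 0.5879, -0.0789,  0.144 ]))]
[(array([327.6, 225.8]), array([324, 216,   8,  21, 135], dtype=int32), array([ 0.5855, -0.0995,  0.137 ])), (array([484.8, 282.6]), array([474, 272,  22,  20, 301], dtype=int32), array([ 0.8618, -0.3118,  0.137 ]))]
```

View pics/w3.png

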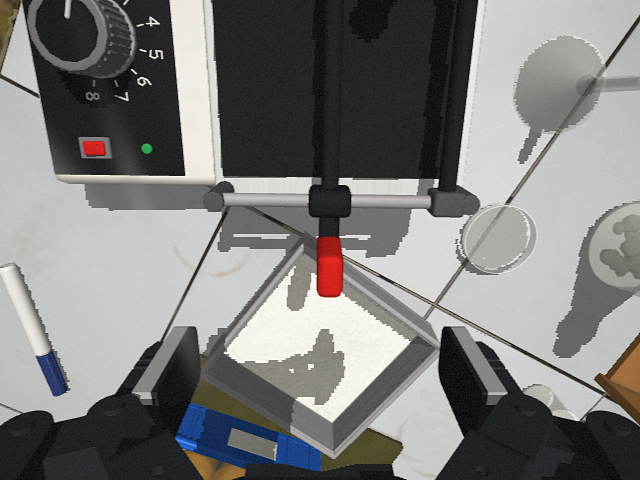

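The handle (329,267) is centred between the open fingers, which straddle it along the shaker's x; descend, close and draw it back.

To row units: 0.02 m is 0.0333, 0.0015 m is 0.0025.

```bash
python3 jog.py '[[[-0.0017, 0.0025, 0.0333, 0, 0, 0], [-0.0017, 0.0025, 0.0333, 0, 0, 0], [-0.0017, 0.0017, 0.0333, 0, 0, 0], [-0.0017, 0.0017, 0.0333, 0, 0, 0], [0, 0, 0, 0, 0, 0], [0, 0, 0, 0, 0, 0]]]'; python3 jog.py '[[[0, 0, 0, 0, 0, 0], [0, 0, 0, 0, 0, 0], [0, 0, 0, 0, 0, 0], [0, 0, 0, 0, 0, 0], [0, 0, 0, 0, 0, 0], [0, 0, 0, 0, 0, 0], [0, 0, 0, 0, 0, 0], [0, 0, 0, 0, 0, 0]]]' 0 20
python3 jog.py '[[[0, -0.0167, 0, 0, 0, 0], [0, -0.0167, 0, 0, 0, 0], [0, -0.0167, 0, 0, 0, 0], [0, -0.0167, 0, 0, 0, 0], [0, -0.0167, 0, 0, 0, 0], [0, 0, 0, 0, 0, 0], [0, 0, 0, 0, 0, 0], [0, 0, 0, 0, 0, 0]]]'
```

```text
time: 4.47
tcp_pos: [0.5884, -0.0848, 0.1312]
tool_rot: [0.711, 0.703, 0.0, -0.0]
contact_force: [-0.1, 0.8, 1.0]
finger_gap: 0.0854
gripper_force: 0.0
time: 5.13
tcp_pos: [0.589, -0.0855, 0.131]
tool_rot: [0.712, 0.703, 0.0, 0.0]
contact_force: [-1.3, -0.3, 3.6]
finger_gap: 0.0137
gripper_force: 22.7
time: 5.8
tcp_pos: [0.5384, -0.0842, 0.131]
tool_rot: [0.711, 0.703, 0.0, -0.001]
contact_force: [-2.2, 3.5, 5.3]
finger_gap: 0.0135
gripper_force: 23.3
```

To row units: -0.002 m is -0.0033.

```bash
python3 jog.py '[[[0, -0.0033, 0, 0, 0, 0], [0, -0.0033, 0, 0, 0, 0], [0, 0, 0, 0, 0, 0], [0, 0, 0, 0, 0, 0]]]'|grep -E 'pos|cont'; python3 jog.py '[[[0, -0.0033, 0, 0, 0, 0], [0, -0.0033, 0, 0, 0, 0], [0, 0, 0, 0, 0, 0], [0, 0, 0, 0, 0, 0]]]'|grep -E 'pos|cont';python3 jog.py '[[[0, -0.0033, 0, 0, 0, 0], [0, -0.0033, 0, 0, 0, 0], [0, 0, 0, 0, 0, 0], [0, 0, 0, 0, 0, 0]]]'|grep -E 'pos|cont'
```

```text
tcp_pos: [0.5362, -0.0841, 0.131]
contact_force: [3.4, 4.0, 3.7]
tcp_pos: [0.5341, -0.084, 0.131]
contact_force: [8.7, 4.2, 1.4]
tcp_pos: [0.5339, -0.084, 0.1311]
contact_force: [17.6, 5.5, -4.6]
```

To row units: -0.03 m is -0.05, -0.02 m is -0.0333.

```bash
python3 jog.py '[[[0, 0, 0, 0, 0, 0], [0, 0, 0, 0, 0, 0], [0, 0, 0, 0, 0, 0], [0, 0, 0, 0, 0, 0]]]' .06; python3 jog.py '[[[0, 0, -0.05, 0, 0, 0], [0, 0, -0.05, 0, 0, 0], [0, 0, -0.05, 0, 0, 0], [0.0433, 0.0267, -0.0333, 0, 0, 0], [0.0433, 0.0267, -0.0333, 0, 0, 0], [0.0433, 0.0267, 0, 0, 0, 0], [0.0433, 0.0267, 0, 0, 0, 0], [0, 0, 0, 0, 0, 0], [0, 0, 0, 0, 0, 0], [0, 0, 0, 0, 0, 0]]]'
python3 - <<'E'
from caps import *
c=cam('wrist');cv2.imwrite('pics/w4.png',c['p'])
E
```

```text
time: 7.13
tcp_pos: [0.5259, -0.085, 0.1295]
tool_rot: [0.711, 0.703, -0.001, -0.001]
contact_force: [0.6, 0.3, 0.4]
finger_gap: 0.0597
gripper_force: 0.0
time: 7.97
tcp_pos: [0.5914, 0.0181, 0.2597]
tool_rot: [0.711, 0.703, -0.001, -0.0]
contact_force: [-0.1, -0.6, 0.4]
finger_gap: 0.06
gripper_force: 0.0
```

View pics/w4.png

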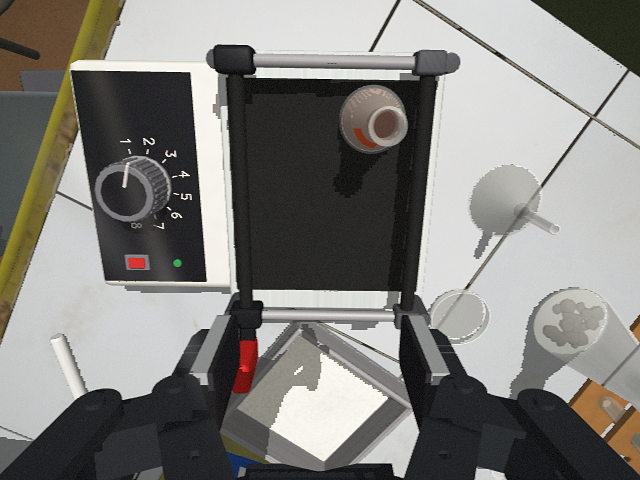

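One flask only; its mouth is at (388,126), foot about (373,119); the clamp bar is fully back at column 243, and the collar points to 1.

Run:
```python
from caps import *
c=cam('wrist');s=cam('side')
print('top',onz(c,388,126,.157),'foot',onz(c,373,119,.08+.008))
print('bar',onz(c,237,75,.105),onz(c,245,303,.105),'rear',onz(c,424,78,.105),onz(c,407,303,.105))
print('rails',onz(c,320,61,.105),onz(c,330,315,.105))
print('collar',onz(c,125,192,.093))
t=np.array([onz(c,*p,.047)[:2] for p in[(410,405),(326,470)]]);print(t)
```

```text
top [0.6287 0.0875 0.157 ] foot [0.629  0.0881 0.088 ]
bar [0.5401 0.1167 0.105 ] [ 0.5339 -0.0435  0.105 ] rear [0.6585 0.1134 0.105 ] [ 0.6564 -0.0451  0.105 ]
rails [0.5927 0.1242 0.105 ] [ 0.5981 -0.0545  0.105 ]
collar [0.4513 0.0402 0.093 ]
[[ 0.6786 -0.1879]
 [ 0.5943 -0.2709]]
```

```bash
python3 jog.py '[[[0.0383, 0.0208, 0.0083, 0, 0, 0], [0.0383, 0.0208, 0.0083, 0, 0, 0], [0.0383, 0.0208, 0.0083, 0, 0, 0], [0, 0, 0.0333, 0, 0, 0], [0, 0, 0.0333, 0, 0, 0], [0, 0, 0.0333, 0, 0, 0], [0, 0, 0.0333, 0, 0, 0], [0, 0, 0.0317, 0, 0, 0], [0, 0, 0, 0, 0, 0], [0, 0, 0, 0, 0, 0]]]'; python3 jog.py '[[[0, 0, 0, 0, 0, 0], [0, 0, 0, 0, 0, 0], [0, 0, 0, 0, 0, 0], [0, 0, 0, 0, 0, 0], [0, 0, 0, 0, 0, 0], [0, 0, 0, 0, 0, 0], [0, 0, 0, 0, 0, 0]]]' 0 20
```

```text
time: 8.95
tcp_pos: [0.6289, 0.0861, 0.1451]
tool_rot: [0.712, 0.702, -0.001, -0.001]
contact_force: [-0.3, 1.0, -1.2]
finger_gap: 0.06
gripper_force: 0.0
time: 9.53
tcp_pos: [0.6314, 0.0871, 0.1484]
tool_rot: [0.711, 0.703, 0.001, 0.001]
contact_force: [-0.5, -1.0, 6.0]
finger_gap: 0.0207
gripper_force: 20.5
```

To row units: -0.03 m is -0.05, -0.02 m is -0.0333.

```bash
python3 jog.py '[[[0, 0, -0.0333, 0, 0, 0], [0, 0, -0.05, 0, 0, 0], [0, 0, -0.05, 0, 0, 0], [0, 0, -0.0333, 0, 0, 0], [-0.05, -0.0083, 0, 0, 0, 0], [-0.05, -0.0083, 0, 0, 0, 0], [-0.05, -0.0083, 0, 0, 0, 0], [-0.05, -0.0083, 0, 0, 0, 0], [-0.05, -0.0083, 0, 0, 0, 0], [-0.05, -0.0083, 0, 0, 0, 0], [-0.05, -0.0083, 0, 0, 0, 0], [-0.05, -0.0083, 0, 0, 0, 0], [-0.05, -0.0083, 0, 0, 0, 0], [-0.0333, -0.0083, 0, 0, 0, 0], [0, 0, 0, 0, 0, 0], [0, 0, 0, 0, 0, 0], [0, 0, 0, 0, 0, 0]]]'
python3 - <<'E'
from caps import *
c=cam('side');shown(c,'s2.png',260,160,160,120)
print(env.sense()['contact_force'])
E
```

```text
time: 10.95
tcp_pos: [0.5768, -0.2017, 0.2458]
tool_rot: [0.711, 0.703, 0.0, -0.001]
contact_force: [0.3, -0.5, -0.2]
finger_gap: 0.0208
gripper_force: 20.5
[-0.1942 -0.56    0.3749]
```

View pics/s2.png

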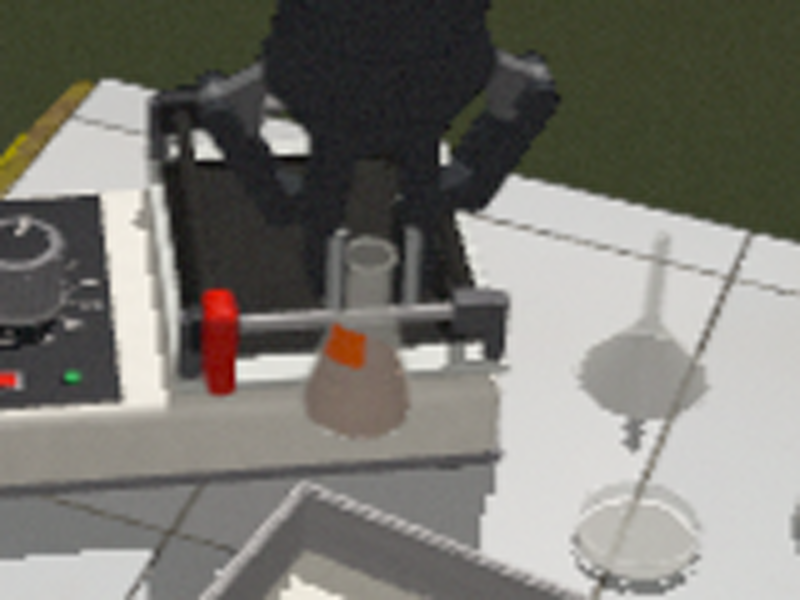

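The flask hangs upright in the fingers (crop (357,380)). Lower it into the tray.

To row units: 0.03 m is 0.05, 0.02 m is 0.0333.

```bash
python3 jog.py '[[[0, 0.0017, 0.05, 0, 0, 0], [0, 0.0017, 0.05, 0, 0, 0], [0, 0.0017, 0.05, 0, 0, 0], [0, 0.0017, 0.05, 0, 0, 0], [0, 0, 0.0333, 0, 0, 0], [0, 0, 0.0267, 0, 0, 0], [0, 0, 0.0133, 0, 0, 0], [0, 0, 0, 0, 0, 0], [0, 0, 0, 0, 0, 0], [0, 0, 0, 0, 0, 0]]]' | grep -E 'pos|cont'; python3 jog.py '[[[0, 0, 0.0033, 0, 0, 0], [0, 0, 0, 0, 0, 0], [0, 0, 0, 0, 0, 0]]]' | grep -E 'pos|cont'
```

```text
tcp_pos: [0.5819, -0.202, 0.0836]
contact_force: [-0.9, 0.2, 0.1]
tcp_pos: [0.5812, -0.2024, 0.0808]
contact_force: [-0.3, -0.5, -0.2]
```

To row units: 0.002 m is 0.0033.

```bash
for i in 1 2; do python3 jog.py '[[[0, 0, 0.0033, 0, 0, 0], [0, 0, 0, 0, 0, 0], [0, 0, 0, 0, 0, 0]]]' | grep -E 'pos|cont';done
```

```text
tcp_pos: [0.5813, -0.2025, 0.0789]
contact_force: [0.6, -0.6, 1.2]
tcp_pos: [0.5814, -0.2028, 0.0788]
contact_force: [-1.6, 0.2, 8.3]
```

To row units: -0.03 m is -0.05, -0.02 m is -0.0333.

```bash
python3 jog.py '[[[0, 0, 0, 0, 0, 0], [0, 0, 0, 0, 0, 0], [0, 0, 0, 0, 0, 0], [0, 0, -0.0333, 0, 0, 0], [0, 0, -0.05, 0, 0, 0], [0, 0, -0.05, 0, 0, 0], [0, 0, -0.05, 0, 0, 0], [0, 0, -0.05, 0, 0, 0], [0, 0, -0.05, 0, 0, 0]]]' .045|grep cont; python3 jog.py '[[[-0.0583, -0.015, 0, 0, 0, 0], [-0.0583, -0.015, 0, 0, 0, 0], [-0.0583, -0.015, 0, 0, 0, 0], [-0.0567, -0.015, 0, 0, 0, 0], [0, 0, 0, 0, 0, 0.0764], [0, 0, 0, 0, 0, 0.0764], [0, 0, 0, 0, 0, 0.0764], [0, 0, 0, 0, 0, 0.0764], [0, 0, 0, 0, 0, 0.0764], [0, 0, 0, 0, 0, 0.0764], [0, 0, 0, 0, 0, 0.0764], [0, 0, 0, 0, 0, 0.0764], [0, 0, 0, 0, 0, 0.0764], [0, 0, 0, 0, 0, 0.0764], [0, 0, 0, 0, 0, 0], [0, 0, 0, 0, 0, 0], [0, 0, 0, 0, 0, 0]]]'
python3 - <<'E'
from caps import *
c=cam('wrist');cv2.imwrite('pics/w5.png',c['p'])
print(env.sense()['tool_rot'])
for w in whites(c,.107,(.49,-.376),amax=6000):print('wrist',w)
E
```

```text
contact_force: [0.3, 0.0, 0.5]
time: 14.75
tcp_pos: [0.5432, -0.3408, 0.2459]
tool_rot: [0.984, 0.18, -0.0, -0.0]
contact_force: [-0.3, -0.5, 0.1]
finger_gap: 0.0451
gripper_force: 0.0
[ 0.9838  0.1794 -0.0002 -0.0002]
wrist (282, 364, 324, array([ 0.4344, -0.3509]))
wrist (454, 363, 1134, array([ 0.4811, -0.472 ]))
wrist (373, 373, 2014, array([ 0.4514, -0.4185]))
wrist (324, 308, 778, array([ 0.4897, -0.3637]))
wrist (323, 226, 946, array([ 0.5468, -0.3418]))
```

View pics/w5.png

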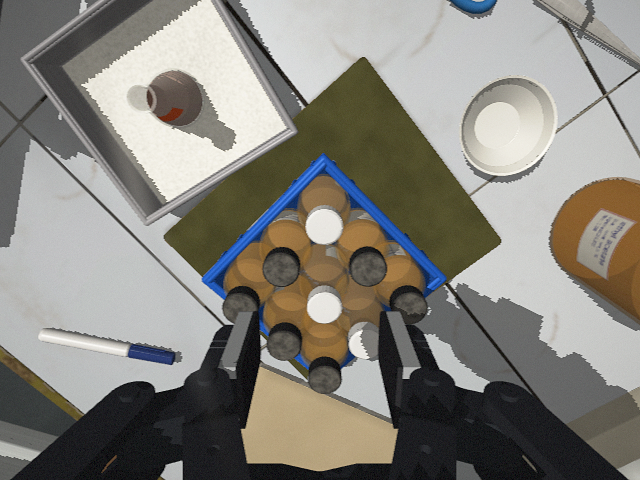

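The flask stands in the tray (175,98); white caps at (324,226), (324,308) and (363,342) part hidden by a finger; fingers lie on the diagonal.

To row units: 0.03 m is 0.05, 0.003 m is 0.005.

```bash
python3 jog.py '[[[0.005, 0.0033, 0.05, 0, 0, 0], [0, 0, 0.05, 0, 0, 0], [0, 0, 0.05, 0, 0, 0], [0, 0, 0.0333, 0, 0, 0], [0, 0, 0.0333, 0, 0, 0], [0, 0, 0.0333, 0, 0, 0], [0, 0, 0.0167, 0, 0, 0], [0, 0, 0, 0, 0, 0], [0, 0, 0, 0, 0, 0]]]' | grep -E 'pos|cont'; python3 jog.py '[[[0, 0, 0, 0, 0, 0], [0, 0, 0, 0, 0, 0], [0, 0, 0, 0, 0, 0], [0, 0, 0, 0, 0, 0], [0, 0, 0, 0, 0, 0], [0, 0, 0, 0, 0, 0]]]' 0 30
```

```text
tcp_pos: [0.5465, -0.3414, 0.0861]
contact_force: [1.0, -0.5, 0.1]
time: 16.05
tcp_pos: [0.548, -0.3426, 0.0888]
tool_rot: [0.984, 0.178, 0.001, 0.002]
contact_force: [0.2, -0.2, 6.0]
finger_gap: 0.0189
gripper_force: 30.0
```

To row units: -0.03 m is -0.05, -0.02 m is -0.0333.

```bash
python3 jog.py '[[[0, 0, -0.0083, 0, 0, 0], [0, 0, -0.0083, 0, 0, 0], [0, 0, -0.0167, 0, 0, 0], [0, 0, -0.0167, 0, 0, 0], [0, 0, -0.0167, 0, 0, 0], [0, 0, -0.0167, 0, 0, 0], [0, 0, -0.0333, 0, 0, 0], [0, 0, -0.0333, 0, 0, 0], [0, 0, -0.05, 0, 0, 0], [0, 0, -0.05, 0, 0, 0], [0, 0, -0.0167, 0, 0, 0], [0, 0, 0, 0, 0, 0], [0, 0, 0, 0, 0, 0]]]'
python3 - <<'E'
from caps import *
c=cam('side');shown(c,'s3.png',220,200,200,150)
E
```

```text
time: 17.13
tcp_pos: [0.5472, -0.3421, 0.248]
tool_rot: [0.984, 0.178, 0.001, 0.001]
contact_force: [0.0, 0.0, -1.4]
finger_gap: 0.0189
gripper_force: 29.5
```

View pics/s3.png

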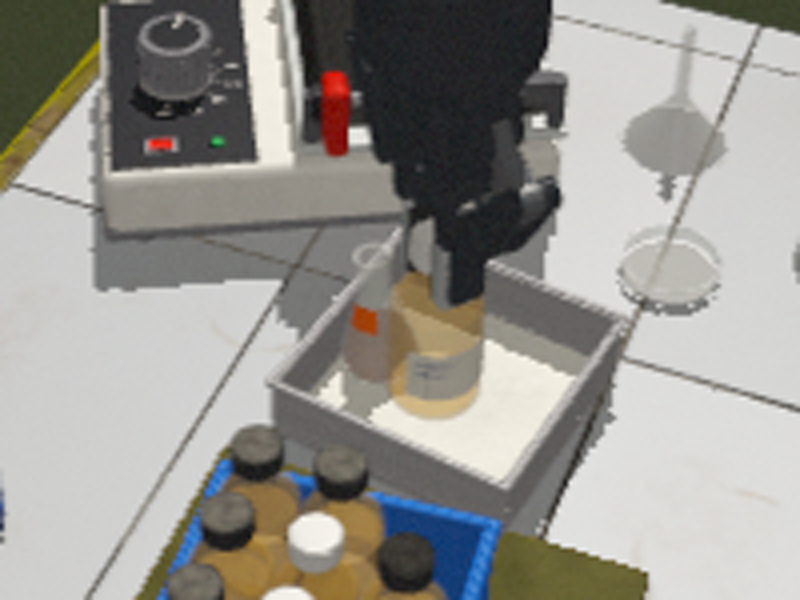

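The bottle hangs upright in the fingers, flask standing behind in the tray. Carry it to the platform's left slot.

To row units: -0.031 m is -0.0517, 0.0187 m is 0.0312.

```bash
python3 jog.py '[[[0.0312, -0.0517, 0, 0, 0, 0], [0.0312, -0.0517, 0, 0, 0, 0], [0.0312, -0.0517, 0, 0, 0, 0], [0.0312, -0.0517, 0, 0, 0, 0], [0.0312, -0.0517, 0, 0, 0, 0], [0.0312, -0.0517, 0, 0, 0, 0], [0.0312, -0.0517, 0, 0, 0, 0], [0.0312, -0.0517, 0, 0, 0, 0], [0.0312, -0.0517, 0, 0, 0, 0], [0.0312, -0.0517, 0, 0, 0, 0], [0.0312, -0.0517, 0, 0, 0, 0], [0.0312, -0.0517, 0, 0, 0, 0], [0, 0, 0, 0, 0, 0], [0, 0, 0, 0, 0, 0], [0, 0, 0.05, 0, 0, 0], [0, 0, 0.05, 0, 0, 0], [0, 0, 0.025, 0, 0, 0], [0, 0, 0, 0, 0, 0], [0, 0, 0, 0, 0, 0], [0, 0, 0, 0, 0, 0]]]' | grep -E 'pos|cont|rot'
```

```text
tcp_pos: [0.6264, 0.0845, 0.1722]
tool_rot: [0.984, 0.178, 0.0, 0.0]
contact_force: [-0.2, -0.4, -1.4]
```

To row units: 0.006 m is 0.01, 0.004 m is 0.0067.

```bash
python3 jog.py '[[[0, 0, 0.01, 0, 0, 0], [0, 0, 0.0067, 0, 0, 0], [0, 0, 0, 0, 0, 0], [0, 0, 0, 0, 0, 0], [0, 0, 0, 0, 0, 0]]]' | grep -E 'pos|cont'; for i in 1 2 3; do python3 jog.py '[[[0, 0, 0.0033, 0, 0, 0], [0, 0, 0, 0, 0, 0], [0, 0, 0, 0, 0, 0]]]' | grep -E 'pos|cont';done
```

```text
tcp_pos: [0.6264, 0.0855, 0.1618]
contact_force: [0.6, 0.8, -1.8]
tcp_pos: [0.6262, 0.0855, 0.1593]
contact_force: [-0.9, -0.6, -1.5]
tcp_pos: [0.6261, 0.0854, 0.1571]
contact_force: [0.2, -0.7, -1.9]
tcp_pos: [0.6265, 0.0856, 0.1569]
contact_force: [-1.5, 0.0, 4.5]
```

To row units: -0.033 m is -0.055, -0.03 m is -0.05.

```bash
python3 jog.py '[[[0, 0, 0, 0, 0, 0], [0, 0, 0, 0, 0, 0], [0, 0, 0, 0, 0, 0], [0, 0, -0.05, 0, 0, 0], [0, 0, -0.05, 0, 0, 0], [0, 0, -0.055, 0, 0, 0]]]' .04|grep cont; python3 jog.py '[[[-0.0398, 0.0517, 0, 0, 0, 0], [-0.0398, 0.0517, 0, 0, 0, 0], [-0.0398, 0.0517, 0, 0, 0, 0], [-0.0398, 0.0517, 0, 0, 0, 0], [-0.0398, 0.0517, 0, 0, 0, 0], [-0.0398, 0.0517, 0, 0, 0, 0], [-0.0398, 0.0517, 0, 0, 0, 0], [-0.0398, 0.0517, 0, 0, 0, 0], [-0.0398, 0.0517, 0, 0, 0, 0], [-0.0398, 0.0517, 0, 0, 0, 0], [-0.0398, 0.0517, 0, 0, 0, 0], [-0.0398, 0.0517, 0, 0, 0, 0], [0, 0, 0, 0, 0, 0], [0, 0, 0, 0, 0, 0], [0, 0, 0, 0, 0, 0]]]'
python3 - <<'E'
from caps import *
c=cam('wrist')
print(env.sense()['tool_rot'],env.sense()['tcp_pos'])
for w in whites(c,.107,(.49,-.376),.07,amax=6000):print('wrist',w)
s=cam('side')
for w in whites(s,.175,(.626,.085),.07,amin=20):print('side',w)
cv2.imwrite('pics/s4.png',cv2.resize(s['p'][150:300,230:430],None,fx=4,fy=4))
cv2.imwrite('pics/w6.png',c['p'])
E
```

```text
contact_force: [1.5, -0.1, 0.0]
time: 21.77
tcp_pos: [0.4881, -0.3635, 0.2478]
tool_rot: [0.984, 0.178, -0.0, -0.001]
contact_force: [-0.7, 0.8, 0.1]
finger_gap: 0.0404
gripper_force: 0.0
[ 0.9839  0.1787 -0.     -0.0005] [ 0.4886 -0.3628  0.2481]
wrist (396, 300, 632, array([ 0.4577, -0.4329]))
wrist (365, 268, 845, array([ 0.4728, -0.4029]))
wrist (322, 227, 936, array([ 0.4901, -0.3637]))
side (332, 164, 20, array([0.6245, 0.0877]))
```

View pics/s4.png

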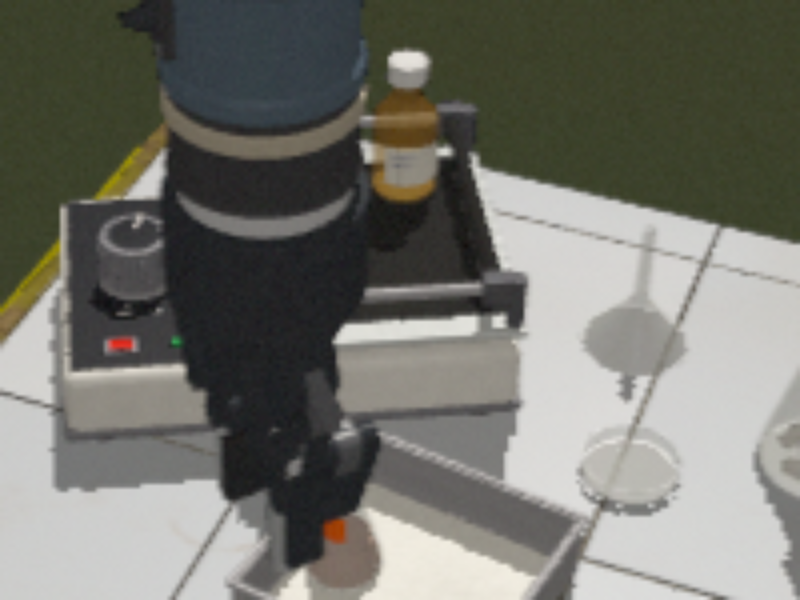

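The first bottle stands upright at (408,130) in the crop. Take the middle one.

To row units: 0.03 m is 0.05, 0.02 m is 0.0333.

```bash
python3 jog.py '[[[0.0017, 0.0017, 0.05, 0, 0, 0], [0, 0, 0.05, 0, 0, 0], [0, 0, 0.05, 0, 0, 0], [0, 0, 0.0333, 0, 0, 0], [0, 0, 0.0333, 0, 0, 0], [0, 0, 0.0333, 0, 0, 0], [0, 0, 0.02, 0, 0, 0], [0, 0, 0, 0, 0, 0], [0, 0, 0, 0, 0, 0]]]' | grep -E 'pos|cont'; python3 jog.py '[[[0, 0, 0, 0, 0, 0], [0, 0, 0, 0, 0, 0], [0, 0, 0, 0, 0, 0], [0, 0, 0, 0, 0, 0], [0, 0, 0, 0, 0, 0], [0, 0, 0, 0, 0, 0]]]' 0 30
```

```text
tcp_pos: [0.4897, -0.3629, 0.0861]
contact_force: [-0.5, 0.3, 0.0]
time: 23.12
tcp_pos: [0.4908, -0.365, 0.0886]
tool_rot: [0.984, 0.178, 0.001, 0.001]
contact_force: [0.1, 0.8, 5.0]
finger_gap: 0.0188
gripper_force: 29.9
```

To row units: -0.03 m is -0.05, -0.02 m is -0.0333.

```bash
python3 jog.py '[[[0, 0, -0.0083, 0, 0, 0], [0, 0, -0.0083, 0, 0, 0], [0, 0, -0.0167, 0, 0, 0], [0, 0, -0.0167, 0, 0, 0], [0, 0, -0.0167, 0, 0, 0], [0, 0, -0.0167, 0, 0, 0], [0, 0, -0.0333, 0, 0, 0], [0, 0, -0.0333, 0, 0, 0], [0, 0, -0.05, 0, 0, 0], [0, 0, -0.05, 0, 0, 0], [0, 0, -0.02, 0, 0, 0], [0, 0, 0, 0, 0, 0], [0, 0, 0, 0, 0, 0]]]'
```

```text
time: 24.2
tcp_pos: [0.4901, -0.3647, 0.25]
tool_rot: [0.984, 0.178, 0.001, 0.001]
contact_force: [-0.2, -1.3, -1.6]
finger_gap: 0.019
gripper_force: 29.4
```

The manual's scale: shifts go in shares of 0.6 m and turns go in shares of pi/2 rad. Converting my numbers, 0.03 m is 0.05, -0.0271 m is -0.0452.

```bash
python3 jog.py '[[[0.0372, -0.0452, 0, 0, 0, 0], [0.0372, -0.0452, 0, 0, 0, 0], [0.0372, -0.0452, 0, 0, 0, 0], [0.0372, -0.0452, 0, 0, 0, 0], [0.0372, -0.0452, 0, 0, 0, 0], [0.0372, -0.0452, 0, 0, 0, 0], [0.0372, -0.0452, 0, 0, 0, 0], [0.0372, -0.0452, 0, 0, 0, 0], [0.0372, -0.0452, 0, 0, 0, 0], [0.0372, -0.0452, 0, 0, 0, 0], [0.0372, -0.0452, 0, 0, 0, 0], [0.0372, -0.0452, 0, 0, 0, 0], [0, 0, 0, 0, 0, 0], [0, 0, 0, 0, 0, 0], [0, 0, 0.05, 0, 0, 0], [0, 0, 0.05, 0, 0, 0], [0, 0, 0.03, 0, 0, 0], [0, 0, 0.0133, 0, 0, 0], [0, 0, 0, 0, 0, 0], [0, 0, 0, 0, 0, 0]]]' | grep -E 'pos|cont|rot'; for i in 1 2 3; do python3 jog.py '[[[0, 0, 0.0033, 0, 0, 0], [0, 0, 0, 0, 0, 0], [0, 0, 0, 0, 0, 0]]]' | grep -E 'pos|cont';done
```

```text
tcp_pos: [0.6256, 0.0333, 0.1623]
tool_rot: [0.984, 0.178, -0.0, 0.0]
contact_force: [-0.3, 0.2, 0.2]
tcp_pos: [0.6267, 0.034, 0.1616]
contact_force: [0.4, 0.2, -0.6]
tcp_pos: [0.626, 0.0344, 0.1584]
contact_force: [0.1, 0.6, -0.6]
tcp_pos: [0.6261, 0.0343, 0.1566]
contact_force: [-0.5, 0.4, 1.3]
```

To row units: -0.033 m is -0.055, -0.03 m is -0.05.

```bash
python3 jog.py '[[[0, 0, 0.0017, 0, 0, 0], [0, 0, 0, 0, 0, 0], [0, 0, 0, 0, 0, 0], [0, 0, -0.05, 0, 0, 0], [0, 0, -0.05, 0, 0, 0], [0, 0, -0.055, 0, 0, 0]]]' .036|grep cont; python3 jog.py '[[[-0.0413, 0.0495, 0, 0, 0, 0], [-0.0413, 0.0495, 0, 0, 0, 0], [-0.0413, 0.0495, 0, 0, 0, 0], [-0.0413, 0.0495, 0, 0, 0, 0], [-0.0413, 0.0495, 0, 0, 0, 0], [-0.0413, 0.0495, 0, 0, 0, 0], [-0.0413, 0.0495, 0, 0, 0, 0], [-0.0413, 0.0495, 0, 0, 0, 0], [-0.0413, 0.0495, 0, 0, 0, 0], [-0.0413, 0.0495, 0, 0, 0, 0], [-0.0413, 0.0495, 0, 0, 0, 0], [-0.0413, 0.0495, 0, 0, 0, 0], [0, 0, 0, 0, 0, 0], [0, 0, 0, 0, 0, 0], [0, 0, 0, 0, 0, 0]]]'
python3 - <<'E'
from caps import *
c=cam('wrist')
print(env.sense()['tool_rot'],env.sense()['tcp_pos'])
for w in whites(c,.107,(.475,-.4),.05,amax=6000):print('wrist',w)
s=cam('side')
h=np.hstack([cv2.resize(c['p'],(400,300)),cv2.resize(s['p'][150:300,250:450],(400,300))])
cv2.imwrite('pics/w7.png',h)
E
```

```text
contact_force: [0.3, -0.4, -0.0]
time: 28.37
tcp_pos: [0.4724, -0.4038, 0.2482]
tool_rot: [0.984, 0.178, 0.0, -0.001]
contact_force: [0.4, 0.2, -0.4]
finger_gap: 0.036
gripper_force: 0.0
[ 0.9839  0.1787  0.0001 -0.0003] [ 0.4728 -0.4032  0.2485]
wrist (319, 229, 924, array([ 0.4727, -0.4032]))
```

View pics/w7.png

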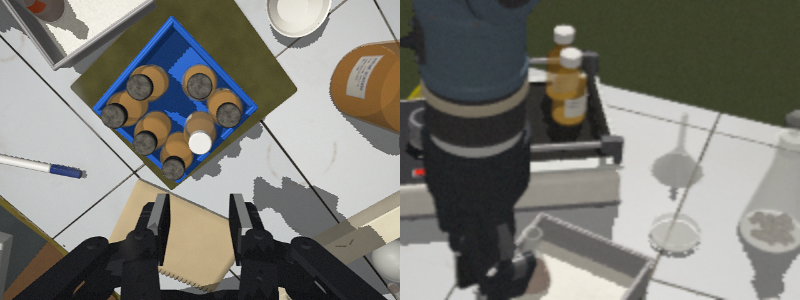

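Two bottles stand on the platform ((562,50) and (570,90) in the right half); the last white cap (199,143) lies right under the tool; six black caps remain.

To row units: 0.03 m is 0.05, 0.02 m is 0.0333.

```bash
python3 jog.py '[[[0, 0, 0.05, 0, 0, 0], [0, 0, 0.05, 0, 0, 0], [0, 0, 0.05, 0, 0, 0], [0, 0, 0.0333, 0, 0, 0], [0, 0, 0.0333, 0, 0, 0], [0, 0, 0.0333, 0, 0, 0], [0, 0, 0.02, 0, 0, 0], [0, 0, 0, 0, 0, 0], [0, 0, 0, 0, 0, 0]]]' | grep -E 'pos|cont'; python3 jog.py '[[[0, 0, 0, 0, 0, 0], [0, 0, 0, 0, 0, 0], [0, 0, 0, 0, 0, 0], [0, 0, 0, 0, 0, 0], [0, 0, 0, 0, 0, 0], [0, 0, 0, 0, 0, 0]]]' 0 30
```

```text
tcp_pos: [0.4727, -0.4027, 0.0861]
contact_force: [0.5, -0.5, 0.8]
time: 29.72
tcp_pos: [0.4735, -0.4047, 0.0884]
tool_rot: [0.984, 0.178, 0.001, 0.001]
contact_force: [0.4, 1.4, 5.6]
finger_gap: 0.019
gripper_force: 29.9
```

To row units: -0.03 m is -0.05, -0.02 m is -0.0333.

```bash
python3 jog.py '[[[0, 0, -0.0083, 0, 0, 0], [0, 0, -0.0083, 0, 0, 0], [0, 0, -0.0167, 0, 0, 0], [0, 0, -0.0167, 0, 0, 0], [0, 0, -0.0167, 0, 0, 0], [0, 0, -0.0167, 0, 0, 0], [0, 0, -0.0333, 0, 0, 0], [0, 0, -0.0333, 0, 0, 0], [0, 0, -0.05, 0, 0, 0], [0, 0, -0.05, 0, 0, 0], [0, 0, -0.02, 0, 0, 0], [0, 0, 0, 0, 0, 0], [0, 0, 0, 0, 0, 0]]]'
```

```text
time: 30.8
tcp_pos: [0.473, -0.4045, 0.2501]
tool_rot: [0.984, 0.178, 0.001, 0.001]
contact_force: [-0.1, 0.1, -1.3]
finger_gap: 0.0189
gripper_force: 29.5
```

To row units: 0.03 m is 0.05, -0.0258 m is -0.043.

```bash
python3 jog.py '[[[0.0388, -0.043, 0, 0, 0, 0], [0.0388, -0.043, 0, 0, 0, 0], [0.0388, -0.043, 0, 0, 0, 0], [0.0388, -0.043, 0, 0, 0, 0], [0.0388, -0.043, 0, 0, 0, 0], [0.0388, -0.043, 0, 0, 0, 0], [0.0388, -0.043, 0, 0, 0, 0], [0.0388, -0.043, 0, 0, 0, 0], [0.0388, -0.043, 0, 0, 0, 0], [0.0388, -0.043, 0, 0, 0, 0], [0.0388, -0.043, 0, 0, 0, 0], [0.0388, -0.043, 0, 0, 0, 0], [0, 0, 0, 0, 0, 0], [0, 0, 0, 0, 0, 0], [0, 0, 0.05, 0, 0, 0], [0, 0, 0.05, 0, 0, 0], [0, 0, 0.03, 0, 0, 0], [0, 0, 0.015, 0, 0, 0], [0, 0, 0, 0, 0, 0], [0, 0, 0, 0, 0, 0]]]' | grep -E 'pos|cont|rot'; for i in 1 2 3; do python3 jog.py '[[[0, 0, 0.0033, 0, 0, 0], [0, 0, 0, 0, 0, 0], [0, 0, 0, 0, 0, 0]]]' | grep -E 'pos|cont';done
```

```text
tcp_pos: [0.6249, -0.0169, 0.161]
tool_rot: [0.984, 0.178, -0.001, 0.0]
contact_force: [0.2, 0.6, -0.9]
tcp_pos: [0.626, -0.0162, 0.1602]
contact_force: [0.4, 0.1, -1.1]
tcp_pos: [0.6256, -0.0158, 0.1574]
contact_force: [0.1, 0.5, -1.3]
tcp_pos: [0.6259, -0.0158, 0.1562]
contact_force: [-1.1, 0.3, 2.8]
```

To row units: -0.033 m is -0.055, -0.03 m is -0.05.

```bash
python3 jog.py '[[[0, 0, 0, 0, 0, 0], [0, 0, 0, 0, 0, 0], [0, 0, 0, 0, 0, 0], [0, 0, -0.05, 0, 0, 0], [0, 0, -0.05, 0, 0, 0], [0, 0, -0.055, 0, 0, 0]]]' .036|grep cont; python3 jog.py '[[[0, 0, 0, 0, 0, -0.0764], [0, 0, 0, 0, 0, -0.0764], [0, 0, 0, 0, 0, -0.0764], [0, 0, 0, 0, 0, -0.0764], [0, 0, 0, 0, 0, -0.0764], [0, 0, 0, 0, 0, -0.0764], [0, 0, 0, 0, 0, -0.0764], [0, 0, 0, 0, 0, -0.0764], [0, 0, 0, 0, 0, -0.0764], [0, 0, 0, 0, 0, -0.0764], [-0.0383, -0.0517, 0.025, 0, 0, 0], [-0.0383, -0.0517, 0.025, 0, 0, 0], [-0.0383, -0.05, 0.0167, 0, 0, 0], [0, 0, 0, 0, 0, 0], [0, 0, 0, 0, 0, 0], [0, 0, 0, 0, 0, 0]]]' .06
python3 - <<'E'
from caps import *
print(env.sense()['tool_rot'])
c=cam('wrist');cv2.imwrite('pics/w8.png',c['p'])
print([ (b[0],b[1],onz(c,*b[0],.144)) for b in blobs(c,(0,150,80),(8,255,255),100)])
for w in whites(c,.175,(.626,.035),.08,amin=60,amax=6000):print('wrist',w)
E
```

```text
contact_force: [1.4, 0.3, 0.2]
time: 35.05
tcp_pos: [0.533, -0.0838, 0.2086]
tool_rot: [0.712, 0.703, 0.0, 0.0]
contact_force: [-0.8, -0.3, -0.4]
finger_gap: 0.0598
gripper_force: 0.0
[0.7116 0.7026 0.0004 0.0003]
[(array([168.8, 144.4]), array([158, 138,  22,  14, 296], dtype=int32), array([ 0.465 , -0.0184,  0.144 ])), (array([321.2, 263.5]), array([ 308,  233,   27,   61, 1483], dtype=int32), array([ 0.5338, -0.0777,  0.144 ]))]
wrist (521, 180, 76, array([ 0.613 , -0.0312]))
wrist (487, 184, 247, array([ 0.5998, -0.0324]))
```

View pics/w8.png

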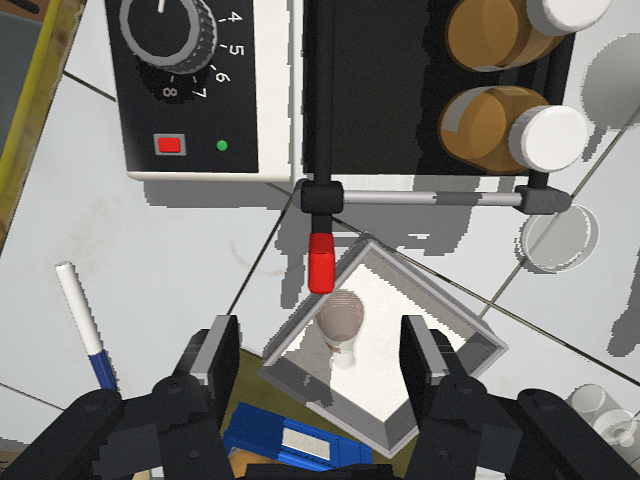

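The handle (321,263) lies between the fingers; two bottles visible at (490,30) and (495,130) standing; flask stands in the tray at (340,320). Grip and push the clamp bar up.

To row units: 0.026 m is 0.0433, -0.001 m is -0.0017.

```bash
python3 jog.py '[[[-0.0017, 0.0017, 0.0433, 0, 0, 0], [0, 0, 0.0433, 0, 0, 0], [0, 0, 0.0417, 0, 0, 0], [0, 0, 0, 0, 0, 0], [0, 0, 0, 0, 0, 0]]]' | grep -E 'pos|cont'; python3 jog.py '[[[0, 0, 0, 0, 0, 0], [0, 0, 0, 0, 0, 0], [0, 0, 0, 0, 0, 0], [0, 0, 0, 0, 0, 0], [0, 0, 0, 0, 0, 0], [0, 0, 0, 0, 0, 0], [0, 0, 0, 0, 0, 0]]]' 0 25|grep -E 'pos|cont|gap'
python3 jog.py '[[[0, 0.01, 0, 0, 0, 0], [0, 0.01, 0, 0, 0, 0], [0, 0.01, 0, 0, 0, 0], [0, 0.01, 0, 0, 0, 0], [0, 0.01, 0, 0, 0, 0], [0, 0.01, 0, 0, 0, 0], [0, 0.01, 0, 0, 0, 0], [0, 0.01, 0, 0, 0, 0], [0, 0.0067, 0, 0, 0, 0], [0, 0, 0, 0, 0, 0], [0, 0, 0, 0, 0, 0]]]' |grep -E 'pos|cont'
python3 jog.py '[[[0, 0.0033, 0, 0, 0, 0], [0, 0.0033, 0, 0, 0, 0], [0, 0.0033, 0, 0, 0, 0], [0, 0, 0, 0, 0, 0], [0, 0, 0, 0, 0, 0]]]' |grep -E 'pos|cont'
```

```text
tcp_pos: [0.534, -0.084, 0.131]
contact_force: [-0.1, 0.6, 0.1]
tcp_pos: [0.5349, -0.085, 0.1335]
contact_force: [-1.3, -0.5, 6.3]
finger_gap: 0.0136
tcp_pos: [0.5869, -0.0864, 0.1336]
contact_force: [-0.4, -1.0, 6.0]
tcp_pos: [0.5922, -0.0866, 0.1336]
contact_force: [-2.2, -1.3, 6.1]
```

To row units: 0.002 m is 0.0033.

```bash
for i in 1 2 3; do python3 jog.py '[[[0, 0.0033, 0, 0, 0, 0], [0, 0.0033, 0, 0, 0, 0], [0, 0, 0, 0, 0, 0], [0, 0, 0, 0, 0, 0]]]' |grep -E 'pos|cont';done
```

```text
tcp_pos: [0.596, -0.0867, 0.1336]
contact_force: [-3.3, -1.6, 7.2]
tcp_pos: [0.5996, -0.0868, 0.1336]
contact_force: [-3.5, -1.3, 7.6]
tcp_pos: [0.6035, -0.0869, 0.1336]
contact_force: [-2.9, -2.3, 7.1]
```

To row units: 0.0015 m is 0.0025.

```bash
for i in 1 2 3; do python3 jog.py '[[[0, 0.0025, 0, 0, 0, 0], [0, 0, 0, 0, 0, 0], [0, 0, 0, 0, 0, 0]]]' |grep -E 'pos|cont';done
```

```text
tcp_pos: [0.6049, -0.0869, 0.1336]
contact_force: [-4.6, -2.4, 7.8]
tcp_pos: [0.6057, -0.087, 0.1336]
contact_force: [-5.5, -2.0, 8.0]
tcp_pos: [0.6059, -0.087, 0.1336]
contact_force: [-8.8, -1.1, 10.1]
```

To row units: 0.0015 m is 0.0025.

```bash
for i in 1 2; do python3 jog.py '[[[0, 0.0025, 0, 0, 0, 0], [0, 0, 0, 0, 0, 0], [0, 0, 0, 0, 0, 0]]]' |grep -E 'pos|cont';done
```

```text
tcp_pos: [0.6061, -0.087, 0.1336]
contact_force: [-11.6, -1.7, 11.7]
tcp_pos: [0.6062, -0.087, 0.1335]
contact_force: [-14.3, -1.8, 12.6]
```

To row units: -0.03 m is -0.05.

```bash
python3 jog.py '[[[0, 0, 0, 0, 0, 0], [0, 0, 0, 0, 0, 0], [0, 0, 0, 0, 0, 0], [0, 0, -0.05, 0, 0, 0], [0, 0, -0.05, 0, 0, 0], [0, 0, -0.05, 0, 0, 0], [0, 0, -0.05, 0, 0, 0]]]' .045|grep -E 'pos|cont'; python3 jog.py '[[[0.0333, -0.05, -0.0167, 0, 0, 0], [0.0333, -0.05, -0.0167, 0, 0, 0], [0.0333, -0.05, -0.0167, 0, 0, 0], [0.0333, -0.05, 0, 0, 0, 0], [0.0333, -0.05, 0, 0, 0, 0], [0, 0, 0, 0, 0, 0], [0, 0, 0, 0, 0, 0], [0, 0, 0, 0, 0, 0]]]' .085
python3 - <<'E'
from caps import *
c=cam('wrist');s=cam('side')
print('collar')
h=np.hstack([cv2.resize(c['p'],(400,300)),cv2.resize(s['p'][150:300,250:450],(400,300))])
cv2.imwrite('pics/w9.png',h);cv2.imwrite('pics/w9w.png',c['p']);import pickle;pickle.dump((c,s),open('w9.pkl','wb'))
E
```

```text
tcp_pos: [0.6112, -0.0854, 0.2519]
contact_force: [0.3, 0.9, 0.4]
time: 40.93
tcp_pos: [0.4631, 0.0161, 0.2814]
tool_rot: [0.711, 0.703, 0.0, 0.001]
contact_force: [0.2, -0.3, 0.3]
finger_gap: 0.0847
gripper_force: 0.0
collar
```

View pics/w9.png

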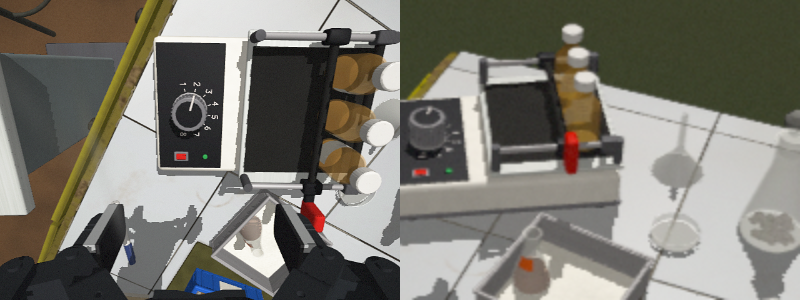

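All three bottles stand clamped against the rear bar, the flask is upright in the tray; the collar is at about (297,176) full-size, pointing at 1. Measure the collar top.

Run:
```python
from caps import *
import pickle
c,s=pickle.load(open('w9.pkl','rb'))
g=cv2.medianBlur(cv2.cvtColor(c['p'],cv2.COLOR_BGR2GRAY),3)
r=.0215*421/ (np.linalg.norm(c['C']-onz(c,297,176,.093)));print('r',r)
x,y=240,120;ci=cv2.HoughCircles(g[y:240,x:360],cv2.HOUGH_GRADIENT,1,5,param1=100,param2=12,minRadius=int(r-3),maxRadius=int(r+4))
print([(a+x,b+y,q,onz(c,a+x,b+y,.093)) for a,b,q in ci[0][:5]])
shown(c,'w9c.png',250,130,100,75,600)
print('flask foot',onz(c,250*1.6,238*1.6,.02))
```

```text
r 27.817400030710697
[(np.float32(302.5), np.float32(177.5), np.float32(29.3), array([0.4507, 0.0437, 0.093 ])), (np.float32(303.5), np.float32(184.5), np.float32(29.3), array([0.4513, 0.0383, 0.093 ])), (np.float32(298.5), np.float32(183.5), np.float32(24.8), array([0.4475, 0.0391, 0.093 ])), (np.float32(310.5), np.float32(178.5), np.float32(30.4), array([0.4568, 0.0428, 0.093 ])), (np.float32(301.5), np.float32(172.5), np.float32(24.9), array([0.45  , 0.0475, 0.093 ]))]
flask foot [ 0.5506 -0.1972  0.02  ]
```

View pics/w9c.png

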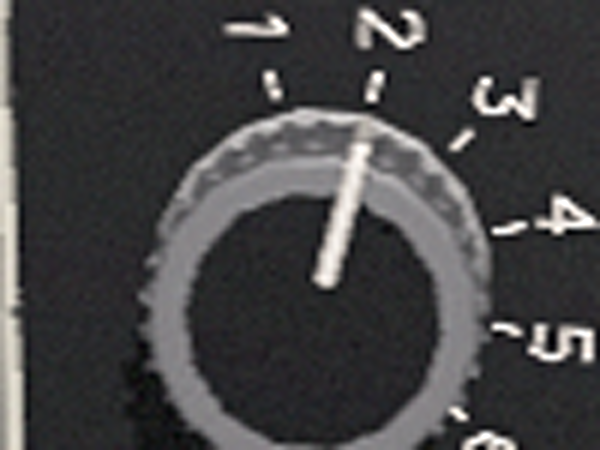

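Close-up: line from (325,285) to (362,145), 15° clockwise of picture-up; ticks 1 and 2 lie at −13° and +16° about their centre (318,275), so the collar is at number 2 and needs 120° clockwise (2.094 rad). Top centre (316,316) → world (0.451, 0.039).

To row units: 0.03 m is 0.05, 0.0234 m is 0.039, -0.12 rad is -0.0764.

```bash
python3 jog.py '[[[0.039, -0.0203, 0.05, 0, 0, 0], [0, 0, 0.05, 0, 0, -0.0764], [0, 0, 0.05, 0, 0, -0.0764], [0, 0, 0.0333, 0, 0, -0.0764], [0, 0, 0, 0, 0, -0.0764], [0, 0, 0, 0, 0, -0.0764], [0, 0, 0, 0, 0, -0.0764], [0, 0, 0, 0, 0, -0.0764], [0, 0, 0, 0, 0, -0.0764], [0, 0, 0, 0, 0, -0.0764], [0, 0, 0, 0, 0, -0.0764], [0, 0, 0, 0, 0, 0], [0, 0, 0, 0, 0, 0], [0, 0, 0, 0, 0, 0]]]' .085
python3 - <<'E'
from h import *
s=env.sense();A=R.from_quat(s['tool_rot']).as_matrix();print(s['joint_positions'],A.T@(np.array([.451,.039,.075])-s['tcp_pos']))
E
```

```text
time: 42.2
tcp_pos: [0.451, 0.0393, 0.1712]
tool_rot: [0.192, 0.981, -0.0, -0.0]
contact_force: [0.1, -0.0, -0.4]
finger_gap: 0.0852
gripper_force: 0.0
[-6.14256681e-02 -1.45034869e-01 -2.27856219e-01  1.48843159e+00
 -1.24305614e-06  3.24587229e-01] [-0.00015594 -0.00025086  0.09615976]
```

To row units: 0.03 m is 0.05, 0.02 m is 0.0333.

```bash
python3 jog.py '[[[0, 0, 0.05, 0, 0, 0], [0, 0, 0.05, 0, 0, 0], [0, 0, 0.0333, 0, 0, 0], [0, 0, 0.0267, 0, 0, 0], [0, 0, 0, 0, 0, 0], [0, 0, 0, 0, 0, 0]]]'|grep -E 'pos|cont'; python3 jog.py '[[[0, 0, 0, 0, 0, 0], [0, 0, 0, 0, 0, 0], [0, 0, 0, 0, 0, 0], [0, 0, 0, 0, 0, 0], [0, 0, 0, 0, 0, 0], [0, 0, 0, 0, 0, 0]]]' 0 40
```

```text
tcp_pos: [0.4497, 0.0396, 0.0746]
contact_force: [0.3, -0.4, 1.4]
time: 43.2
tcp_pos: [0.4514, 0.0385, 0.0773]
tool_rot: [0.191, 0.982, -0.001, 0.001]
contact_force: [-2.4, -3.6, 5.9]
finger_gap: 0.042
gripper_force: 40.6
```

To row units: 0.117 rad is 0.0745.

```bash
python3 jog.py '[[[0, 0, 0, 0, 0, 0.0745], [0, 0, 0, 0, 0, 0.0745], [0, 0, 0, 0, 0, 0.0745], [0, 0, 0, 0, 0, 0.0745], [0, 0, 0, 0, 0, 0.0745], [0, 0, 0, 0, 0, 0.0745], [0, 0, 0, 0, 0, 0.0745], [0, 0, 0, 0, 0, 0.0745], [0, 0, 0, 0, 0, 0.0745], [0, 0, 0, 0, 0, 0.0745], [0, 0, 0, 0, 0, 0.0745], [0, 0, 0, 0, 0, 0.0745], [0, 0, 0, 0, 0, 0.0745], [0, 0, 0, 0, 0, 0.0745], [0, 0, 0, 0, 0, 0.0745], [0, 0, 0, 0, 0, 0.0745], [0, 0, 0, 0, 0, 0.0745], [0, 0, 0, 0, 0, 0.0745], [0, 0, 0, 0, 0, 0], [0, 0, 0, 0, 0, 0]]]'
python3 jog.py '[[[0, 0, 0, 0, 0, 0], [0, 0, 0, 0, 0, 0], [0, 0, 0, 0, 0, 0], [0, 0, 0, 0, 0, 0], [0, 0, 0, 0, 0, 0], [0, 0, -0.05, 0, 0, 0], [0, 0, -0.05, 0, 0, 0], [0, 0, -0.05, 0, 0, 0], [0, 0, -0.05, 0, 0, 0], [0, 0, -0.05, 0, 0, 0], [0, 0, -0.05, 0, 0, 0], [-0.0333, 0, 0, 0, 0, 0], [-0.0333, 0, 0, 0, 0, 0], [0, 0, 0, 0, 0, 0], [0, 0, 0, 0, 0, 0], [0, 0, 0, 0, 0, 0]]]' .085
python3 - <<'E'
from caps import *
c=cam('wrist');u,v=map(int,proj(c,(.451,.039,.08)));print(u,v)
x,y=max(0,u-110),max(0,v-82);s=cam('side')
h=np.hstack([cv2.resize(c['p'][y:y+164,x:x+220],(400,300)),cv2.resize(s['p'][150:300,250:450],(400,300))])
cv2.imwrite('pics/w10.png',h);cv2.imwrite('pics/w10w.png',c['p'])
E
```

```text
time: 44.87
tcp_pos: [0.4498, 0.0383, 0.0772]
tool_rot: [0.947, 0.32, -0.001, 0.001]
contact_force: [-6.1, -4.3, 9.0]
finger_gap: 0.0421
gripper_force: 41.0
time: 46.2
tcp_pos: [0.419, 0.0156, 0.2551]
tool_rot: [0.947, 0.321, 0.0, -0.0]
contact_force: [-0.1, -0.8, -0.1]
finger_gap: 0.0848
gripper_force: 0.0
321 163
```

View pics/w10.png

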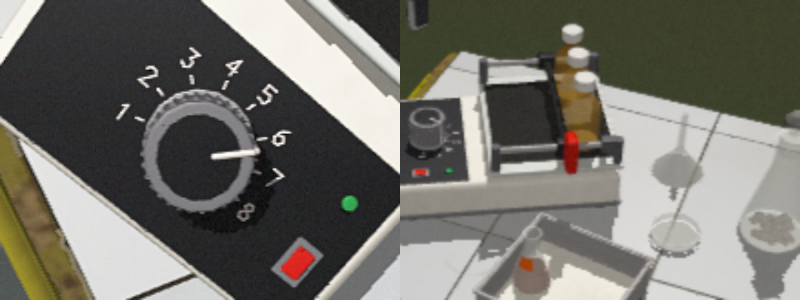

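The line (212,157)→(260,151) lies at 7° above horizontal, the same as tick 6 about its centre. The collar is at 6, the bottles are clamped and the flask stands in the tray.

```bash
python3 -c "
from cell import env
print(env.job_done())"
```

```text
the job is handed in; nothing more can be done
None
```

The changeover is done and handed in at about 46 s. The one pink flask stands upright in the tray, and the three white-capped bottles are clamped snugly against the rear bar. The six black-capped bottles are still in the crate, and the speed collar is on 6.

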